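# Hook the wide parts tray out of the low rack

## Task

The wide parts tray with the bearing in it has been pushed too deep into the low rack for fingers. Move the rubbing block that stands in its way aside, take the hook from the top of the rack, drop its bent end into the tray's pull loop and drag the tray out until all of it is clear of the rack but still standing on the board; then lay the hook back on top of the rack, flat on its grip. Move the wide tray with the hook alone, never with the gripper, do not let it run into the block, keep the bearing in it, and leave the narrow tray and the tape roll where they are.

Things in the scene. Friction and masses are not known exactly. Their poses are not given: they have to be found in the camera images.
- rack: Fixed station; position and yaw vary. Plywood board 400x230 mm (local x by y) on feet, its top 26 mm above the origin, which is under the board's centre on the bench (z = 0). At local x = +30 to +200 mm a dark sheet-steel rack 210 mm wide (y) stands on it, closed at back, sides and top, open to local -x, the way out for the trays.
- rack_mouth (a point): middle of the rack's open front, on the board's upper face (axes as the rack's). Inside it is 85 mm high; an upright 4 mm wall at y = 0 parts it into two bays 99 mm wide, centred at y = +52 and -52 mm. Which tray is in which bay varies. The centre of each tray's loop is 15 to 50 mm in behind the mouth, so the whole loop is under the roof.
- rack_roof (a point): centre of the rack's flat roof (170x210 mm), on its upper face, 115 mm above the bench; axes as the rack's. Beware of the fixed steel parts cabinet, 270 mm tall, beyond the board's open end to the right: its nearest corner is about 0.53 m ahead of the robot base and 0.25 m to the right, with a low drawer standing open towards the board
- tray_wide: Loose open aluminium tray, the wider of the two: 85 mm long (x), 84 mm wide (y), 35 mm high, 3 mm walls, about 0.25 kg, standing on the board; origin at the centre of its underside. Its front, with the pull loop, faces local -x, out of the rack.
- tray_wide_mid (a point): centre of the wide tray, half-way up (17.5 mm over its underside)
- tray_wide_loop (a point): centre of the opening of the wide tray's pull loop: a fixed, level U of 5 mm steel bar that sticks 33 mm out of the tray's front, open above and below; opening 28 mm long (x), 30 mm wide (y). The point is 14.5 mm in front of the tray's front and 22 mm above its underside, at the middle of the bar's thickness; axes as the tray's.
- tray_narrow_mid (a point): centre, half-way up, of the narrow tray: the same tray and loop but 60 mm wide, with an air coupler lying in it; to be left alone
- bearing_mid (a point): centre of the loose ball bearing (52 mm across, 15 mm high) that lies in the wide tray
- hook: Loose hook, 0.14 kg; origin under the centre of its grip. Wooden grip 90 mm long (x), 24 mm wide (y), 36 mm high; a 6 mm steel rod goes on from its front end along +x, axis 26 mm over the underside, to x = 115 mm, then straight down, ending 2 mm above the underside's level. It lies flat on its grip on the rack's roof, the rod turned from the rack's +x by -70 to +35 degrees.
- hook_grip (a point): centre of the hook's grip, half-way up (18 mm over its underside); x along the rod, y across the 24 mm width
- hook_tip (a point): centre of the round end of the hook's bent end: 115 mm ahead of the grip's centre and 5 mm above the level of the grip's underside
- block_mid (a point): centre of the rubbing block that stands loose on the board in front of the wide tray: 50 mm (x) by 90 mm (y), 34 mm high, 0.16 kg
- roll_mid (a point): centre of the loose tape roll (64 mm across, 20 mm high) on the board in front of the narrow tray, near the board's open end; to be left alone
- rubbing_block: the rubbing block itself; origin at the centre of its underside

How it is judged:
By the outcome, as a careful person would: the job done as asked, in the order asked, and still so for the second after the job is handed in, with the robot touching nothing.
It also fails if it takes over 64 s, if anything falls off the work surface, if the arm or the gripper's body presses on something with over 40 N, if the wrist force passes 120 N, or if a joint passes its speed limit or range.

## Robot

A 6-joint arm with a two-finger parallel gripper is mounted at the origin on the work surface; the furniture and walls round the work are solid. World frame = base frame: x ahead of the robot, y to its left, z up, the work surface at z = 0. Lengths are in m, angles in rad, forces in N, time in s.
With the tool pointing down it reaches from about 0.4 to 0.825 m from the base axis. Payload 7 kg.
Tool frame: the origin (TCP) lies at the very end of the fingers, on their centre line; the grasp point (between the pads) lies 19 mm behind it; z points along the fingers, y is the direction in which the jaws open and shut (so a half turn about z gives the same grasp; the last joint's range is limited). The gripper opens to 88 mm and grips with 3 to 60 N. Pads are 19 mm wide; open, the fingers measure 130 mm over their backs; the gripper's body (78 mm by 193 mm) begins 47 mm behind the grasp point.
Start: joints at [-0.878, 0.359, 0.012, 0, -1.224, -0.288], TCP at [0.266, -0.62, 0.227] pointing down, gripper open.
Joint ranges: [-3.07, 3.07], [-1.43, 2.12], [-1.02, 1.25], [-3.03, 1.67], [-3.05, -0], [-3.03, 3.03]. Speed limits (rad/s): [2.39, 2.39, 3.01, 3.14, 3.14, 3.14].

## Interface

Orientations are given as [roll, pitch, yaw] about the fixed x, y, z axes, in that order (R = Rz(yaw) Ry(pitch) Rx(roll)).
In Python, from station import arm gives the robot as it stands.
- The arm moves only by the shell command python3 -m inch 'ROWS' [FORCE]. ROWS is text: rows parted by semicolons, each of 7 numbers parted by spaces: the closure, from 0 (fully open) to 1 (shut), then the shift along the tool's x, y, z each as a share of 300 mm, from -1 to 1, then the turn, a rotation vector about the tool's x, y, z each as a share of 60 degrees, from -1 to 1. In form: grip tx ty tz rx ry rz; .... A call has 1 to 12 rows; each row is the pose to reach, as a shift and turn from the pose commanded when the call began, along the tool's axes at that moment; what a row does not reach only later rows make up. A row lasts 1/10 s, in which the tool goes at most 50 mm and 8.59 degrees, less where a joint would pass 70% of its speed; a pose out of reach is approached as far as the arm can. A call with a number of a shift or a turn outside -1 to 1 is refused whole. A call with a gripper value outside its range is refused whole. The fingers move at their own pace and stop on an object; FORCE is the grip in N (left out, the last holds). Time passes only in rows, so rows that repeat a pose let the fingers close. It gives the time, the measured TCP pose, the force and the opening at its end, in the units of the state.
- arm.get_state(): the state, without advancing time (a new reading comes with each control period).
- arm.grab_frame(name): name is "scene" or "top" or "wrist"; returns a dict with "img" (384x512x3 uint8, red, green, blue), "range_z" (384x512 float32, m along the optical axis (not along the pixel's ray), 0 where there is no reading), "fx", "fy", "cx", "cy" (pixels), "extrinsics" (4x4, takes a point from world to camera coordinates); the wrist camera has in their place "tool_from_camera" (4x4, takes a point from camera to tool coordinates, whose origin is the TCP and whose axes are the flange's). Camera axes: x right, y up, looking along -z (the intrinsics and any distortion apply to the point x, -y, -z); pixel columns grow to the right and rows downward; lengths in m; the calibration is good to about 2 mm. The wrist camera is an equidistant fisheye: a pixel r from the principal point sees the ray r / f radians off the axis. A picture is of the moment at which its call begins: read the wrist's pose just before it.
- arm.job_done(): hands the job in, once; it reports no verdict.
The state is a dict: "t": time; "q": joint angles; "qd": joint speeds; "joint_efforts": joint torques, N m; "eef_pos": TCP position; "ee_rot": TCP orientation; "force": force on the tool from outside, world axes, zero at the start; "moment": the same for the moment, N m; "width": finger opening in m.
Only numpy, scipy, OpenCV 4.12 (cv2) and the standard library are available. Lean on these libraries where they do the work, as an engineer would, in place of code of your own. Each camera call takes 0.05 s, during which the arm holds its last target.

## Working session

There is one attempt and no reset: what is moved stays moved. The work goes in short steps, Python scripts to look and compute and a shell command to move; the robot and the scene stay as the last step left them, time stands still between calls to the robot, and variables do not carry over. Pictures are saved under pics/ and viewed, and the job is handed in when it is done.

```bash
ls; mkdir -p pics
python3 - <<'E'
from station import arm
import cv2,numpy as np
s=arm.get_state();print(s)
for n in ["scene","top","wrist"]:
    f=arm.grab_frame(n);cv2.imwrite(f"pics/{n}0.png",f["img"][:,:,::-1])
    np.savez(f"/tmp/{n}0.npz",**f)
    print(n,f["fx"],f["cx"],f["cy"],np.round(f.get("extrinsics",f.get("tool_from_camera")),3).tolist())
E
```

```text
pics
{'t': 0.0, 'q': array([-8.77842363e-01,  3.59407747e-01,  1.10579899e-02, -3.57490785e-04,
       -1.22408201e+00, -2.88107168e-01]), 'qd': array([ 0.0004323 , -0.00034921, -0.00016932,  0.00033331,  0.00071014,
        0.00015378]), 'joint_efforts': array([ 1.02642527e-03, -5.82721782e+01,  2.93051291e+01,  6.99727848e+00,
        6.74785028e-03, -1.34798138e-04]), 'eef_pos': array([ 0.26565931, -0.61999581,  0.22560749]), 'ee_rot': array([ 3.13992913e+00, -1.42526793e-04, -2.73686749e+00]), 'force': array([ 1.03574174,  0.40610354, -0.67333584]), 'moment': array([-0.0040132 , -0.00969658,  0.0002685 ]), 'width': 0.08755264021731235}
scene 389.27376360643865 247.9780092169036 192.02349883362393 [[0.741, -0.671, -0.003, -0.271], [0.328, 0.359, 0.874, -0.314], [-0.585, -0.649, 0.486, -0.56], [0.0, 0.0, 0.0, 1.0]]
top 465.1844238682926 248.09363619545482 192.29707271370464 [[-0.013, -1.0, 0.009, 0.118], [0.992, -0.012, 0.127, -0.492], [-0.127, 0.01, 0.992, -1.004], [0.0, 0.0, 0.0, 1.0]]
wrist 297.3186396354542 249.15311709351883 191.15746765289884 [[-0.001, 0.964, 0.267, 0.073], [1.0, 0.0, 0.001, -0.001], [0.001, 0.267, -0.964, -0.158], [0.0, 0.0, 0.0, 1.0]]
```

View pics/scene0.png

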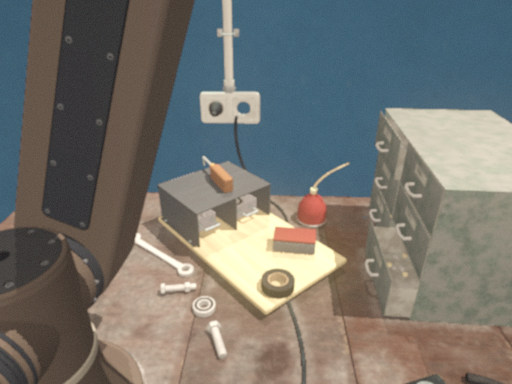

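View pics/top0.png

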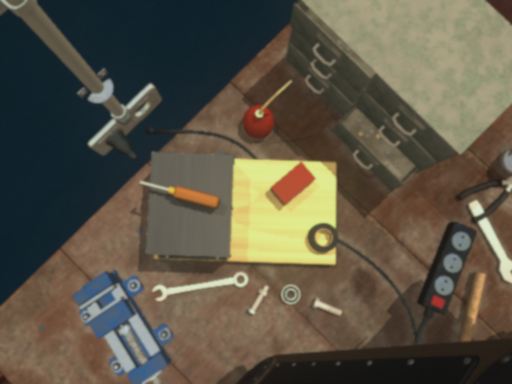

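View pics/wrist0.png

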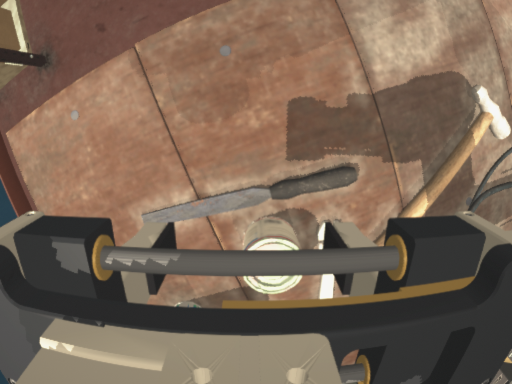

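The rack stands to the left and opens towards world -y. The far bay, behind the red block at top-view px (293,184), holds the wide tray. The tape roll is at (322,238), in front of the near bay. The hook's grip is at (195,197), with its rod pointing up-left to (143,183). Next I'll measure these.

```bash
cat > h.py <<'E'
import numpy as np,cv2
def load(n): return dict(np.load(n))
def ray(f,u,v):
    E=f["extrinsics"];d=np.stack([(u-f["cx"])/f["fx"],-(v-f["cy"])/f["fy"],-np.ones_like(u*1.)],-1)
    R=E[:3,:3];return -R.T@E[:3,3], d@R
def onz(f,u,v,z):
    o,d=ray(f,np.asarray(u,float),np.asarray(v,float));t=(z-o[2])/d[...,2];return o+d*t[...,None]
def cloud(f):
    v,u=np.mgrid[:384,:512];o,d=ray(f,u,v);P=o+d*f["range_z"][...,None];return P
def proj(f,P):
    E=f["extrinsics"];c=np.asarray(P)@E[:3,:3].T+E[:3,3];return np.stack([f["cx"]-f["fx"]*c[...,0]/c[...,2],f["cy"]+f["fy"]*c[...,1]/c[...,2]],-1)
def rect(P): 
    (c,s,a)=cv2.minAreaRect((P[:,:2]*1000).astype(np.float32));return np.round(c,1),np.round(s,1),round(a,2)
E
cat > m.py <<'E'
from h import *
f=load("/tmp/top0.npz");P=cloud(f);hsv=cv2.cvtColor(f["img"],cv2.COLOR_RGB2HSV)
z=P[...,2]; print("has range",(f["range_z"]>0).mean())
u0=np.zeros((384,512),bool);u0[140:275,130:345]=1
def comp(m):
    n,l,s,c=cv2.connectedComponentsWithStats(m.astype(np.uint8));i=1+np.argmax(s[1:,4]);return l==i
board=comp(u0&(abs(z-.026)<.006)&(hsv[...,1]>60)&(hsv[...,0]<40)&(hsv[...,0]>18));print("board",rect(P[board]),np.median(z[board]))
roof=comp(u0&(abs(z-.115)<.006));print("roof",rect(P[roof]),np.median(z[roof]))
grip=comp(u0&(abs(z-.151)<.008)&(hsv[...,1]>120));print("grip",rect(P[grip]),np.median(z[grip]),grip.sum())
blk=comp(u0&(abs(z-.060)<.007)&((hsv[...,0]<10)|(hsv[...,0]>170)));print("block",rect(P[blk]),np.median(z[blk]))
roll=comp(u0&(abs(z-.046)<.006)&(hsv[...,2]<70));print("roll",rect(P[roll]))
im=f["img"][:,:,::-1].copy()
g=np.zeros_like(im)
for m,c in ((board,(0,255,255)),(roof,(128,128,128)),(grip,(0,128,255)),(blk,(0,0,255)),(roll,(255,0,0))): g[m]=c
cv2.imwrite("pics/mask.png",cv2.resize(np.hstack([im[140:275,130:345],g[140:275,130:345]]),None,fx=1.8,fy=1.8))
s=load("/tmp/scene0.npz")["img"][:,:,::-1]
cv2.imwrite("pics/scz.png",cv2.resize(s[150:305,130:350],None,fx=3.6,fy=3.6,interpolation=2))
cv2.imwrite("pics/tpz.png",cv2.resize(im[140:275,130:345],None,fx=3.7,fy=3.7,interpolation=2))
E
python3 m.py
```

```text
has range 0.9958292643229166
board (array([455.1,  90.3]), array([348.9, 230.4]), 87.37) 0.025660176175625993
roof (array([461.5, 231. ]), array([170.4, 210.1]), 87.5) 0.1148799672935974
grip (array([473.1, 221.1]), array([101.9,  24. ]), 74.25) 0.15010888248592402 583
block (array([508.8,  15.8]), array([44.8, 86.4]), 39.52) 0.05965797710304921
roll (array([594.4, 336.7]), array([ 1.9, 51.7]), 45.39)
```

```bash
sleep 1
```

```text
(no output)
```

View pics/scz.png

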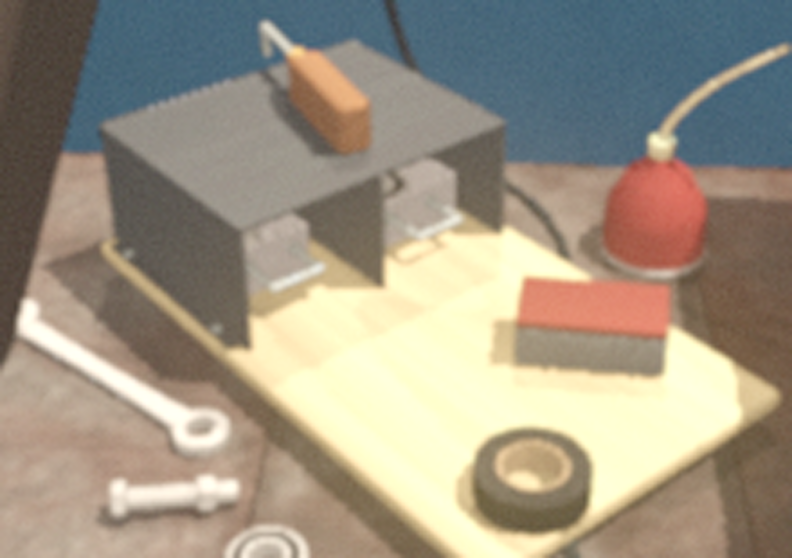

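View pics/tpz.png

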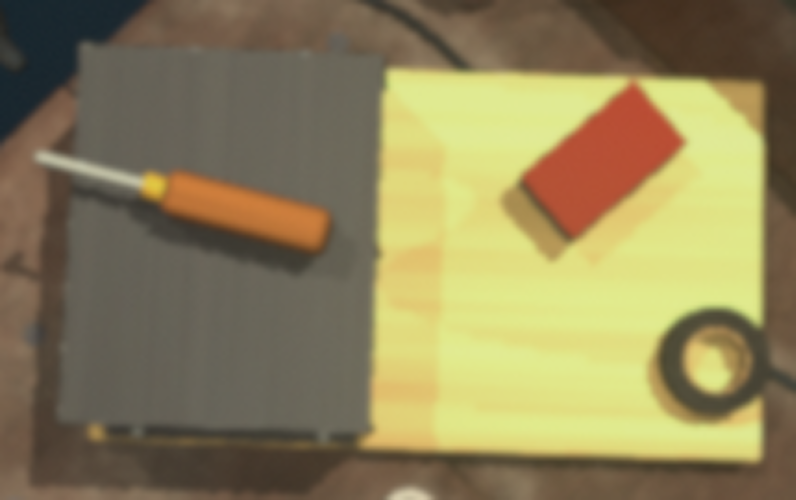

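Run:
```python
from h import *
f=load("/tmp/top0.npz");P=cloud(f);z=P[...,2];hsv=cv2.cvtColor(f["img"],cv2.COLOR_RGB2HSV)
# corners block, grip
for n,zz,cond in (("blk",.060,None),("grip",.151,None)):
    m=np.zeros((384,512),bool);m[140:275,130:345]=1
    m&=abs(z-zz)<.012
    if n=="blk": m&=((hsv[...,0]<10)|(hsv[...,0]>170))&(hsv[...,1]>100)
    else: m&=(hsv[...,0]<20)&(hsv[...,1]>150)
    c,_=cv2.findContours(m.astype(np.uint8),0,2);c=max(c,key=cv2.contourArea)[:,0]
    Q=onz(f,c[:,0],c[:,1],zz);print(n,rect(Q))
m=np.zeros((384,512),bool);m[215:260,300:342]=1
m&=(abs(z-.046)<.01)&(P[...,1]<.0);print("roll",rect(P[m]),P[m].mean(0))
m&=hsv[...,2]<90;print("roll dark",rect(P[m]))
# rod: z between .12 and .15 above roof
m=np.zeros((384,512),bool);m[170:205,130:200]=1;m&=(z>.125)&(z<.16)
print("rod+grip",rect(P[m]))
# scene loops
s=load("/tmp/scene0.npz");S=cloud(s)
for u,v in ((130+205/3.6,150+268/3.6),(0,0)): pass
np.save("/tmp/S.npy",S)
```

```text
blk (array([508.6,  15.9]), array([44.7, 86. ]), 39.63)
grip (array([470.5, 216. ]), array([89.9, 23.2]), 74.34)
roll (array([392.2, -50.4]), array([63.8, 60.6]), 89.22) [ 0.39155754 -0.04991522  0.04532912]
roll dark (array([391.4, -49.5]), array([55.8, 62. ]), 13.44)
rod+grip (array([485.7, 267. ]), array([125.2,  24. ]), 74.4)
```

```bash
cat >> h.py <<'E'
AX=np.radians(87.45);ROOF=np.array([.4615,.231])
X=np.array([np.cos(AX),np.sin(AX)]);Y=np.array([-X[1],X[0]]);ORG=ROOF-.115*X;MOUTH=ORG+.03*X
def loc(P): d=P[...,:2]-MOUTH;return np.stack([d@X,d@Y,P[...,2]-.026],-1)
def wor(l): l=np.asarray(l,float);return np.r_[MOUTH+l[0]*X+l[1]*Y,l[2]+.026]
E
python3 - <<'E'
from h import *
print("mouth",MOUTH,"farbay",wor([0,-.052,0]))
s=load("/tmp/scene0.npz");S=cloud(s);L=loc(S)
for n,ys in (("far",(-.1,-.005)),("near",(.005,.1))):
    m=(L[...,0]>-.05)&(L[...,0]<.15)&(L[...,1]>ys[0])&(L[...,1]<ys[1])&(L[...,2]>.008)&(L[...,2]<.05)
    Q=L[m]*1000
    print(n,len(Q))
    # front face: histogram of x
    h,e=np.histogram(Q[:,0],bins=np.arange(-50,150,5));print([(int(a),int(b)) for a,b in zip(e,h) if b])
    for lo in range(0,60,5):
        q=Q[(Q[:,0]>=lo)&(Q[:,0]<lo+5)]
        if len(q): print(lo,"y",q[:,1].min().round(),q[:,1].max().round(),"z",q[:,2].min().round(),q[:,2].max().round())
f=load("/tmp/top0.npz");P=cloud(f)
# cabinet extents
for zr in ((.03,.08),(.08,.15),(.15,.24),(.24,.3)):
    for C in (P,S):
        m=(C[...,2]>zr[0])&(C[...,2]<zr[1])&(C[...,1]<-.10)&(C[...,0]>.42)&(C[...,0]<.9)&(C[...,1]>-.6)
        q=C[m]
        if len(q):
            i=q[:,1].argmax();j=q[:,0].argmin();print(zr,len(q),"maxy",q[i].round(3),"minx",q[j].round(3))
E
```

```text
mouth [0.45771825 0.14608417] farbay [0.50966676 0.14377063 0.026     ]
far 341
[(0, 11), (5, 22), (10, 7), (15, 7), (20, 6), (25, 4), (30, 10), (35, 144), (40, 22), (45, 3), (50, 5), (55, 8), (60, 9), (65, 17), (70, 20), (75, 14), (80, 12), (85, 15), (90, 4), (95, 1)]
0 y -100.0 -43.0 z 20.0 26.0
5 y -100.0 -34.0 z 18.0 49.0
10 y -72.0 -35.0 z 20.0 23.0
15 y -99.0 -33.0 z 20.0 41.0
20 y -71.0 -34.0 z 20.0 23.0
25 y -74.0 -35.0 z 20.0 23.0
30 y -100.0 -33.0 z 9.0 26.0
35 y -100.0 -31.0 z 8.0 44.0
40 y -100.0 -44.0 z 13.0 33.0
45 y -94.0 -92.0 z 28.0 33.0
50 y -95.0 -92.0 z 24.0 31.0
55 y -96.0 -91.0 z 21.0 34.0
near 276
[(10, 1), (15, 33), (20, 8), (25, 6), (30, 6), (35, 7), (40, 4), (45, 84), (50, 73), (55, 2), (60, 5), (65, 9), (70, 12), (75, 8), (80, 10), (85, 4), (90, 3), (95, 1)]
10 y 63.0 63.0 z 22.0 22.0
15 y 34.0 72.0 z 19.0 24.0
20 y 34.0 73.0 z 20.0 23.0
25 y 33.0 72.0 z 19.0 23.0
30 y 33.0 72.0 z 21.0 23.0
35 y 36.0 72.0 z 18.0 23.0
40 y 36.0 73.0 z 21.0 23.0
45 y 25.0 72.0 z 8.0 33.0
50 y 23.0 69.0 z 8.0 34.0
55 y 23.0 25.0 z 32.0 32.0
(0.03, 0.08) 946 maxy [ 0.689 -0.1    0.076] minx [ 0.421 -0.344  0.044]
(0.03, 0.08) 3638 maxy [ 0.653 -0.1    0.052] minx [ 0.42  -0.346  0.041]
(0.08, 0.15) 1455 maxy [ 0.689 -0.1    0.095] minx [ 0.498 -0.218  0.085]
(0.08, 0.15) 4426 maxy [ 0.626 -0.1    0.081] minx [ 0.497 -0.219  0.088]
(0.15, 0.24) 2385 maxy [ 0.672 -0.1    0.229] minx [ 0.527 -0.252  0.158]
(0.15, 0.24) 6060 maxy [ 0.692 -0.1    0.16 ] minx [ 0.526 -0.256  0.187]
(0.24, 0.3) 17416 maxy [ 0.789 -0.1    0.271] minx [ 0.525 -0.252  0.273]
(0.24, 0.3) 8247 maxy [ 0.89  -0.1    0.269] minx [ 0.527 -0.256  0.271]
```

Run:
```python
from h import *
s=load("/tmp/scene0.npz");im=s["img"][:,:,::-1].copy()
f=load("/tmp/top0.npz");t=f["img"][:,:,::-1].copy()
big=cv2.resize(im[185:235,185:275],None,fx=8.5,fy=8.5,interpolation=2);cv2.imwrite("pics/bay.png",big)
for p in ([0,-.1025,0],[0,-.0025,0],[0,.1015,0],[-.23,-.115,0],[-.23,.115,0]): print(p,proj(s,wor(p)).round(1),proj(f,wor(p)).round(1))
```

```text
[0, -0.1025, 0] [267.8 214.7] [234.6 163.4]
[0, -0.0025, 0] [236.2 229.4] [233.  207.6]
[0, 0.1015, 0] [198.8 246.8] [231.3 254.8]
[-0.23, -0.115, 0] [345.7 257.7] [336.6 161.3]
[-0.23, 0.115, 0] [264.  310.3] [335.8 264.3]
```

View pics/bay.png

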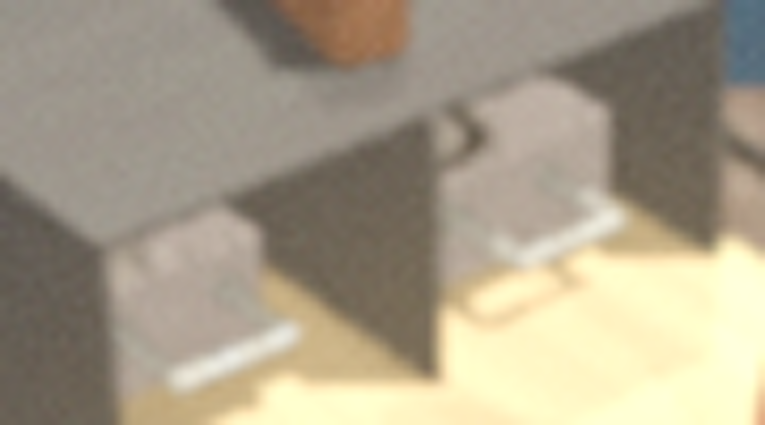

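Run:
```python
from h import *
s=load("/tmp/scene0.npz");L=loc(cloud(s))*1000
m=(L[...,0]>2)&(L[...,0]<34)&(L[...,1]>-90)&(L[...,1]<-20)&(L[...,2]>17)&(L[...,2]<27)
q=L[m];fr=q[q[:,0]<11];print("front bar",np.median(fr,0),fr.min(0),fr.max(0))
ff=L[(L[...,0]>30)&(L[...,0]<45)&(L[...,1]>-98)&(L[...,1]<-10)&(L[...,2]>8)&(L[...,2]<33)]
c=np.polyfit(ff[:,1],ff[:,0],1);r=ff[:,0]-np.polyval(c,ff[:,1]);k=abs(r)<3;c=np.polyfit(ff[k,1],ff[k,0],1);print("face slope deg",np.degrees(np.arctan(c[0])),"x at -52",np.polyval(c,-52),k.sum(),ff[k,1].min(),ff[k,1].max())
f=load("/tmp/top0.npz");P=cloud(f);C=np.vstack([P.reshape(-1,3),cloud(s).reshape(-1,3)])
# cabinet contour in z .03-.26, for x bins max y
for zr in ((.03,.09),(.12,.26)):
  for x0 in np.arange(.45,.75,.03):
    m=(C[:,2]>zr[0])&(C[:,2]<zr[1])&(C[:,1]<-.0)&(C[:,1]>-.5)&(C[:,0]>x0)&(C[:,0]<x0+.03)&(~((C[:,2]<.07)&(C[:,1]>-.085)))
    if m.sum()>3: i=C[m][:,1];print(zr,round(x0,2),np.sort(i)[-3:].round(3))
```

```text
front bar [  5.92937405 -52.6630897   21.58219156] [  2.99588522 -72.07737062  17.68925614] [ 10.42437377 -33.627978    24.00482479]
face slope deg -0.9206879053573283 x at -52 38.30055807080156 158 -94.84365913384448 -30.9097823554508
(0.03, 0.09) 0.48 [-0.206 -0.206 -0.205]
(0.03, 0.09) 0.51 [-0.178 -0.177 -0.177]
(0.03, 0.09) 0.54 [-0.128 -0.128 -0.126]
(0.03, 0.09) 0.57 [-0.122 -0.121 -0.121]
(0.03, 0.09) 0.6 [-0.094 -0.093 -0.093]
(0.03, 0.09) 0.63 [-0.085 -0.085 -0.085]
(0.03, 0.09) 0.66 [-0.1   -0.1   -0.099]
(0.03, 0.09) 0.69 [-0.073 -0.073 -0.073]
(0.03, 0.09) 0.72 [-0.046 -0.045 -0.043]
(0.12, 0.26) 0.51 [-0.238 -0.238 -0.238]
(0.12, 0.26) 0.54 [-0.211 -0.211 -0.21 ]
(0.12, 0.26) 0.57 [-0.161 -0.16  -0.16 ]
(0.12, 0.26) 0.6 [-0.155 -0.154 -0.154]
(0.12, 0.26) 0.63 [-0.127 -0.127 -0.125]
(0.12, 0.26) 0.66 [-0.083 -0.083 -0.083]
(0.12, 0.26) 0.69 [-0.031 -0.03  -0.03 ]
(0.12, 0.26) 0.72 [-0.013 -0.013 -0.013]
```

Both trays are in view. In local mm from the mouth, the wide tray's loop centre is at about (+23.5, -53) and its front face is at 38. The block is at world (509, 16), with its long axis at -50°. I'll place it in front of the narrow bay, between that bay and the roll.

```bash
cat > rows.py <<'E'
import sys,numpy as np
from scipy.spatial.transform import Rotation as R
from station import arm
# args: x,y,z(mm),yawdeg ...
s=arm.get_state();p=s["eef_pos"];R0=R.from_euler("xyz",s["ee_rot"])
print("at",(p*1000).round(1),np.degrees(s["ee_rot"]).round(2),"F",s["force"].round(1),"w",round(s["width"]*1000,1),"t",round(s["t"],2))
for a in sys.argv[1:]:
    x,y,z,w=map(float,a.split(","))
    d=R0.inv().apply(np.array([x,y,z])/1000-p)/.3
    r=np.degrees((R0.inv()*R.from_euler("xyz",[180,0,w],degrees=True)).as_rotvec())/60
    print(a,"->",np.r_[d,r].round(4))
E
python3 rows.py 360,-330,300,-135 430,-80,300,-100 508.6,15.9,200,-50.4
python3 - <<'E'
import sys;sys.path.insert(0,'.')
from h import *
for l in ([.0235,-.053,.022],[-.11,-.053,.022],[.0235,-.053,.022]): print(l,wor(l).round(4))
E
```

```text
at [ 265.7 -620.1  225.8] [ 1.7993e+02 -1.0000e-02 -1.5681e+02] F [-0.9  0.   0.7] w 87.8 t 0.15
360,-330,300,-135 -> [-6.698e-01  7.654e-01 -2.463e-01  1.300e-03  1.000e-04 -3.635e-01]
430,-80,300,-100 -> [-1.2124e+00  1.4396e+00 -2.4550e-01  1.2000e-03  5.0000e-04 -9.4690e-01]
508.6,15.9,200,-50.4 -> [-1.5792e+00  1.6298e+00  8.8000e-02  1.0000e-03  1.1000e-03 -1.7735e+00]
[0.0235, -0.053, 0.022] [0.5117 0.1672 0.048 ]
[-0.11, -0.053, 0.022] [0.5058 0.0338 0.048 ]
[0.0235, -0.053, 0.022] [0.5117 0.1672 0.048 ]
```

```bash
python3 -m inch '0 -0.3 0.35 -0.24 0 0 -0.15; 0 -0.67 0.765 -0.246 0 0 -0.36; 0 -0.67 0.765 -0.246 0 0 -0.36; 0 -0.67 0.765 -0.246 0 0 -0.36; 0 -0.67 0.765 -0.246 0 0 -0.36; 0 -0.67 0.765 -0.246 0 0 -0.36; 0 -0.67 0.765 -0.246 0 0 -0.36; 0 -0.67 0.765 -0.246 0 0 -0.36; 0 -0.67 0.765 -0.246 0 0 -0.36'; python3 rows.py 430,-80,260,-100 430,-60,260,-80
```

```text
t: 1.05
eef_pos: [0.3603, -0.33, 0.3004]
ee_rot: [-3.141, 0.0, -2.358]
force: [-0.2, -0.6, 1.0]
width: 0.0875
at [ 360.3 -330.   300.4] [-1.7999e+02  1.0000e-02 -1.3513e+02] F [-0.2 -0.6  1. ] w 87.5 t 1.05
430,-80,260,-100 -> [-7.526e-01  4.268e-01  1.348e-01 -3.000e-04  1.000e-04 -5.855e-01]
430,-60,260,-80 -> [-7.997e-01  4.740e-01  1.348e-01 -3.000e-04  1.000e-04 -9.189e-01]
```

```bash
python3 -m inch '0 -0.8 0.474 0.135 0 0 -0.919; 0 -0.8 0.474 0.135 0 0 -0.919; 0 -0.8 0.474 0.135 0 0 -0.919; 0 -0.8 0.474 0.135 0 0 -0.919; 0 -0.8 0.474 0.135 0 0 -0.919; 0 -0.8 0.474 0.135 0 0 -0.919; 0 -0.8 0.474 0.135 0 0 -0.919; 0 -0.8 0.474 0.135 0 0 -0.919; 0 -0.8 0.474 0.135 0 0 -0.919'; python3 rows.py 508.6,15.9,120,-50.4 508.6,15.9,31,-50.4
```

```text
t: 1.95
eef_pos: [0.4303, -0.0611, 0.2595]
ee_rot: [3.141, -0.0, -1.401]
force: [0.3, 0.5, -0.0]
width: 0.0875
at [430.3 -61.1 259.5] [ 1.7994e+02 -1.0000e-02 -8.0260e+01] F [ 0.3  0.5 -0. ] w 87.5 t 1.95
508.6,15.9,120,-50.4 -> [-0.209  -0.3012  0.4646  0.001   0.     -0.4976]
508.6,15.9,31,-50.4 -> [-0.209  -0.3015  0.7613  0.001   0.     -0.4976]
```

```bash
python3 -m inch '0 -0.209 -0.301 0.2 0 0 -0.498; 0 -0.209 -0.301 0.3 0 0 -0.498; 0 -0.209 -0.301 0.465 0 0 -0.498; 0 -0.209 -0.301 0.465 0 0 -0.498; 0 -0.209 -0.301 0.465 0 0 -0.498; 0 -0.209 -0.301 0.465 0 0 -0.498; 0 -0.209 -0.301 0.57 0 0 -0.498; 0 -0.209 -0.301 0.67 0 0 -0.498; 0 -0.209 -0.301 0.72 0 0 -0.498; 0 -0.209 -0.301 0.76 0 0 -0.498; 0 -0.209 -0.301 0.76 0 0 -0.498' 20
python3 - <<'E'
from station import arm
import cv2
f=arm.grab_frame("top");cv2.imwrite("pics/top1.png",cv2.resize(f["img"][100:290,180:420,::-1],None,fx=3,fy=3))
E
python3 rows.py 508.6,15.9,31,-50.4
```

```text
t: 3.05
eef_pos: [0.5086, 0.0164, 0.0323]
ee_rot: [-3.141, -0.0, -0.878]
force: [-0.7, 1.1, 0.2]
width: 0.0878
at [509.1  16.7  32.9] [-1.7993e+02 -3.0000e-02 -5.0270e+01] F [ 0.2 -1.3  0.1] w 87.7 t 3.1
508.6,15.9,31,-50.4 -> [ 0.0011  0.0029  0.0065 -0.0011 -0.0006  0.0022]
```

View pics/top1.png

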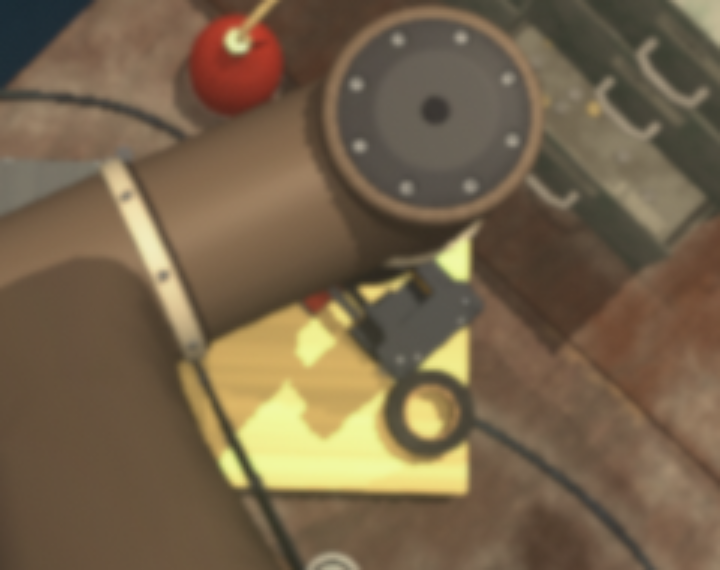

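The fingers straddle the block; a bit of its red top shows at (316,298). Closing now.

```bash
python3 -m inch '0.3 0 0 0 0 0 0; 0.6 0 0 0 0 0 0; 0.6 0 0 0 0 0 0; 0.6 0 0 0 0 0 0; 0.6 0 0 0 0 0 0; 0.6 0 0 0 0 0 0' 25; python3 rows.py 508.6,16,75,-50.4 400,50,85,-92.5 400,50,35,-92.5
```

```text
t: 3.7
eef_pos: [0.5085, 0.0171, 0.032]
ee_rot: [-3.141, -0.0, -0.876]
force: [-0.1, 0.3, 1.8]
width: 0.0498
at [508.5  17.1  32. ] [-179.99   -0.    -50.18] F [-0.1  0.3  1.8] w 49.8 t 3.7
508.6,16,75,-50.4 -> [ 3.000e-03  2.100e-03 -1.433e-01 -1.000e-04 -1.000e-04  3.700e-03]
400,50,85,-92.5 -> [-3.159e-01  2.075e-01 -1.767e-01 -1.000e-04 -0.000e+00  7.054e-01]
400,50,35,-92.5 -> [-3.159e-01  2.075e-01 -1.000e-02 -1.000e-04 -0.000e+00  7.054e-01]
```

```bash
python3 -m inch '0.6 0 0 -0.08 0 0 0; 0.6 0 0 -0.17 0 0 0; 0.6 -0.08 0.05 -0.177 0 0 0.14; 0.6 -0.16 0.10 -0.177 0 0 0.28; 0.6 -0.24 0.155 -0.177 0 0 0.42; 0.6 -0.316 0.207 -0.177 0 0 0.56; 0.6 -0.316 0.207 -0.177 0 0 0.705; 0.6 -0.316 0.207 -0.177 0 0 0.705; 0.6 -0.316 0.207 -0.1 0 0 0.705; 0.6 -0.316 0.207 -0.04 0 0 0.705; 0.6 -0.316 0.207 -0.02 0 0 0.705; 0.6 -0.316 0.207 -0.008 0 0 0.705'; python3 rows.py 400,50,32,-92.5
```

```text
t: 4.9
eef_pos: [0.4001, 0.0498, 0.0337]
ee_rot: [3.14, -0.001, -1.612]
force: [-0.2, -0.7, -2.0]
width: 0.0498
at [400.1  49.8  33.7] [ 1.7993e+02 -6.0000e-02 -9.2360e+01] F [-0.2 -0.7 -2. ] w 49.8 t 4.9
400,50,32,-92.5 -> [-0.0006  0.0004  0.0058  0.0011 -0.001   0.0024]
```

```bash
python3 -m inch '0.6 0 0 0.002 0 0 0; 0.6 0 0 0.005 0 0 0; 0.6 0 0 0.005 0 0 0; 0.3 0 0 0.005 0 0 0; 0 0 0 0.005 0 0 0; 0 0 0 0.005 0 0 0; 0 0 0 0.005 0 0 0; 0 0 0 0.005 0 0 0; 0 0 0 -0.1 0 0 0; 0 0 0 -0.26 0 0 0; 0 0 0 -0.4 0 0 0; 0 0 0 -0.55 0 0 0'; python3 rows.py 470.5,216,230,-105.65 476.5,239,240,-105.65
```

```text
t: 6.1
eef_pos: [0.3995, 0.0497, 0.201]
ee_rot: [3.141, -0.0, -1.614]
force: [1.0, 1.5, 0.4]
width: 0.0878
at [399.5  49.7 201. ] [179.98  -0.   -92.48] F [1.  1.5 0.4] w 87.8 t 6.1
470.5,216,230,-105.65 -> [-5.639e-01 -2.126e-01 -9.690e-02  3.000e-04 -1.000e-04  2.195e-01]
476.5,239,240,-105.65 -> [-6.414e-01 -2.292e-01 -1.302e-01  3.000e-04 -1.000e-04  2.195e-01]
```

```bash
python3 -m inch '0 -0.15 -0.05 -0.12 0 0 0.1; 0 -0.3 -0.1 -0.12 0 0 0.22; 0 -0.45 -0.16 -0.12 0 0 0.22; 0 -0.6 -0.229 -0.12 0 0 0.22; 0 -0.645 -0.232 -0.12 0 0 0.22; 0 -0.645 -0.232 -0.1 0 0 0.22; 0 -0.645 -0.232 -0.1 0 0 0.22'
python3 - <<'E'
from station import arm
import cv2
for n in("scene","wrist"):
  f=arm.grab_frame(n);cv2.imwrite(f"pics/{n}2.png",f["img"][:,:,::-1])
E
python3 rows.py 477.2,240.1,160,-105.65 477.2,240.1,121,-105.65
```

```text
t: 6.8
eef_pos: [0.477, 0.2398, 0.2278]
ee_rot: [3.14, -0.002, -1.844]
force: [-0.6, 0.1, -0.2]
width: 0.0879
at [477.4 239.3 229.1] [ 1.7998e+02 -4.0000e-02 -1.0571e+02] F [-0.7  0.3  0.2] w 87.9 t 6.9
477.2,240.1,160,-105.65 -> [-0.0025  0.0014  0.2303  0.0004 -0.0007 -0.001 ]
477.2,240.1,121,-105.65 -> [-0.0026  0.0014  0.3603  0.0004 -0.0007 -0.001 ]
```

View pics/scene2.png

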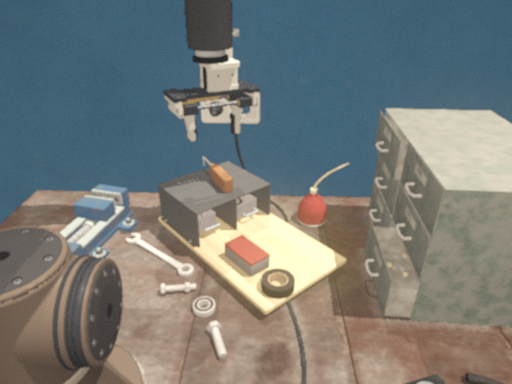

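View pics/wrist2.png

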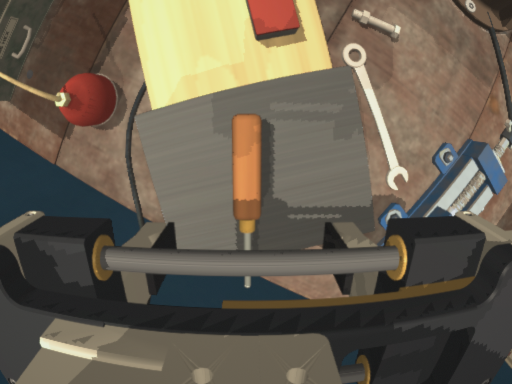

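The block now stands aside at scene px (247,255), clear of the roll at (278,283). The hook grip lies centred between the jaws, at wrist px (247,165). Lowering to grasp it.

```bash
python3 -m inch '0 -0.0025 0.0014 0.12 0 0 0; 0 -0.0025 0.0014 0.23 0 0 0; 0 -0.0025 0.0014 0.3 0 0 0; 0 -0.0025 0.0014 0.34 0 0 0; 0 -0.0025 0.0014 0.36 0 0 0; 0 -0.0025 0.0014 0.36 0 0 0; 0.4 -0.0025 0.0014 0.36 0 0 0; 0.9 -0.0025 0.0014 0.36 0 0 0; 0.9 -0.0025 0.0014 0.36 0 0 0; 0.9 -0.0025 0.0014 0.36 0 0 0; 0.9 -0.0025 0.0014 0.36 0 0 0; 0.9 -0.0025 0.0014 0.36 0 0 0' 50; python3 rows.py 477,240,121,-105.6 477,240,180,-105.6
```

```text
t: 8.1
eef_pos: [0.4778, 0.2413, 0.1213]
ee_rot: [-3.142, 0.0, -1.845]
force: [0.2, -0.6, 0.2]
width: 0.0449
at [477.8 241.3 121.3] [-1.8000e+02  1.0000e-02 -1.0568e+02] F [ 0.2 -0.6  0.2] w 44.9 t 8.1
477,240,121,-105.6 -> [ 0.0048  0.0014  0.0011 -0.0001  0.0001 -0.0014]
477,240,180,-105.6 -> [ 4.700e-03  1.400e-03 -1.955e-01 -1.000e-04  1.000e-04 -1.400e-03]
```

Still closing, so I'll keep going.

```bash
python3 -m inch '0.9 0 0 0 0 0 0; 0.9 0 0 0 0 0 0; 0.9 0 0 0 0 0 0; 0.9 0 0 0 0 0 0; 0.9 0 0 0 0 0 0; 0.9 0 0 0 0 0 0'; python3 rows.py 477.8,241.3,121,-105.6
```

```text
t: 8.7
eef_pos: [0.4778, 0.2412, 0.1213]
ee_rot: [-3.142, 0.0, -1.845]
force: [-0.2, -0.0, -0.1]
width: 0.0235
at [477.8 241.2 121.3] [-180.      0.   -105.69] F [-0.2 -0.  -0.1] w 23.5 t 8.7
477.8,241.3,121,-105.6 -> [-0.0002  0.0001  0.0009 -0.0001  0.0001 -0.0014]
```

```bash
python3 -m inch '0.9 0 0 -0.06 0 0 0; 0.9 0 0 -0.15 0 0 0; 0.9 0 0 -0.2 0 0 0; 0.9 0 0 -0.2 0 0 0; 0.9 0 0 -0.2 0 0 0'
python3 - <<'E'
import sys;sys.path.insert(0,'.')
from h import *
from station import arm
for n in("scene","top"):
  f=arm.grab_frame(n);cv2.imwrite(f"pics/{n}3.png",f["img"][:,:,::-1]);np.savez(f"/tmp/{n}3.npz",**f)
for d in (-.1188,-.0653): print(wor([d,-.053,0]).round(4))
E
python3 rows.py 504.8,25,181,-92.55
```

```text
t: 9.2
eef_pos: [0.4773, 0.2411, 0.1807]
ee_rot: [3.141, 0.0, -1.845]
force: [-0.6, -0.5, -2.1]
width: 0.0242
[0.5054 0.025  0.026 ]
[0.5078 0.0785 0.026 ]
at [477.1 240.7 180. ] [ 1.7993e+02 -9.0000e-02 -1.0570e+02] F [-0.1 -0.8 -1.2] w 23.7 t 9.3
504.8,25,181,-92.55 -> [ 0.6672 -0.2835 -0.0026  0.0014 -0.0014 -0.2192]
```

View pics/scene3.png

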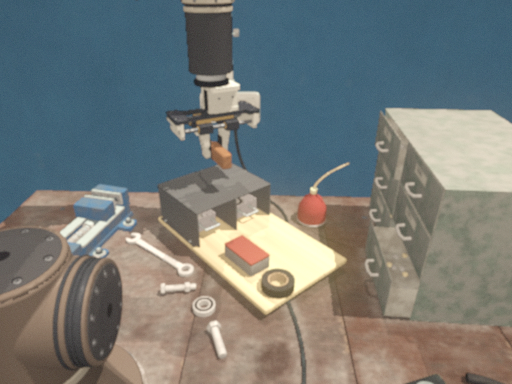

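View pics/top3.png

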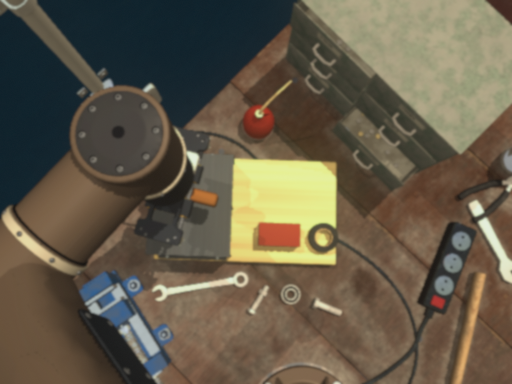

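The hook is lifted level, with its grip at top px (204,197). The block at (280,235) is clear of the far lane. Moving in front of the mouth.

```bash
python3 -m inch '0.9 0.06 -0.03 0 0 0 -0.02; 0.9 0.15 -0.07 0 0 0 -0.05; 0.9 0.25 -0.11 0 0 0 -0.08; 0.9 0.36 -0.15 0 0 0 -0.12; 0.9 0.47 -0.2 0 0 0 -0.16; 0.9 0.57 -0.245 0 0 0 -0.2; 0.9 0.64 -0.275 0 0 0 -0.219; 0.9 0.667 -0.286 0 0 0 -0.219; 0.9 0.667 -0.286 0.03 0 0 -0.219; 0.9 0.667 -0.286 0.12 0 0 -0.219; 0.9 0.667 -0.286 0.22 0 0 -0.219; 0.9 0.667 -0.286 0.3 0 0 -0.219'; python3 rows.py 505.4,25,66,-92.55
```

```text
t: 10.5
eef_pos: [0.5053, 0.026, 0.089]
ee_rot: [3.14, -0.0, -1.615]
force: [-0.3, -0.1, -1.5]
width: 0.0237
at [505.3  26.   89. ] [ 1.7991e+02 -2.0000e-02 -9.2550e+01] F [-0.3 -0.1 -1.5] w 23.7 t 10.5
505.4,25,66,-92.55 -> [ 0.0034 -0.0007  0.0765  0.0015 -0.0003  0.    ]
```

```bash
python3 -m inch '0.9 0.003 0 0.04 0 0 0; 0.9 0.003 0 0.076 0 0 0; 0.9 0.003 0 0.076 0 0 0'
python3 - <<'E'
import sys;sys.path.insert(0,'.')
from h import *
from station import arm
for n in("scene","top","wrist"):
  f=arm.grab_frame(n);cv2.imwrite(f"pics/{n}4.png",f["img"][:,:,::-1]);np.savez(f"/tmp/{n}4.npz",**f)
im=cv2.imread("pics/scene4.png");cv2.imwrite("pics/scene4z.png",cv2.resize(im[160:290,170:330],None,fx=4.5,fy=4.5,interpolation=2))
E
python3 rows.py 505.4,25,66,-92.55 507.8,78.5,66,-92.55
```

```text
t: 10.8
eef_pos: [0.5056, 0.0247, 0.0673]
ee_rot: [3.14, -0.001, -1.615]
force: [-0.0, -0.1, -1.3]
width: 0.0238
at [507.   24.9  69.3] [-1.7992e+02  3.0000e-02 -9.2530e+01] F [ 0.  -0.5 -0.9] w 23.9 t 10.95
505.4,25,66,-92.55 -> [-0.0002  0.0052  0.011  -0.0013  0.0005  0.0004]
507.8,78.5,66,-92.55 -> [-0.1787  0.0051  0.0111 -0.0013  0.0005  0.0004]
```

View pics/scene4z.png

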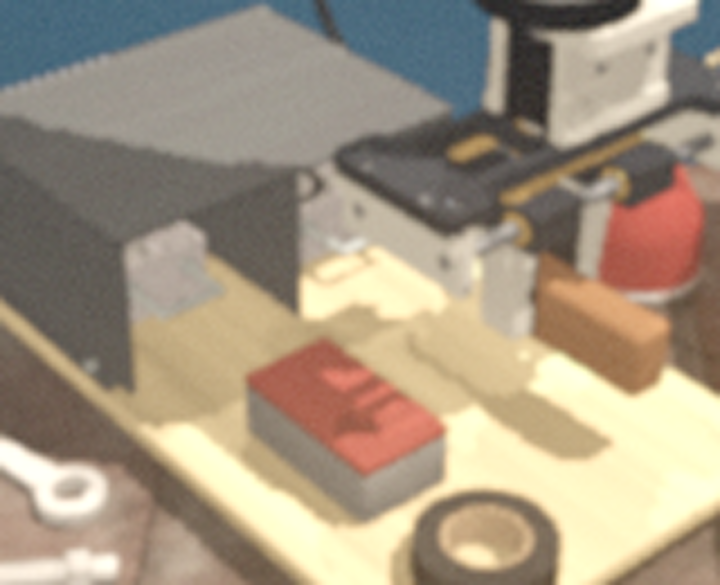

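View pics/wrist4.png

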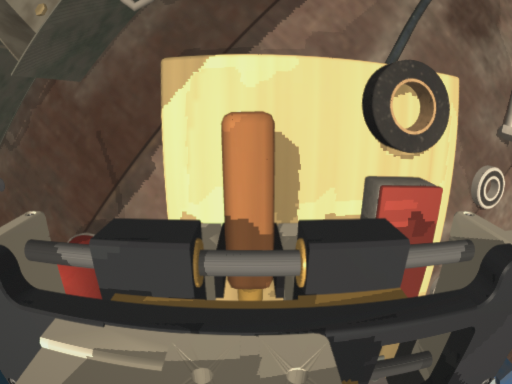

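View pics/top4.png

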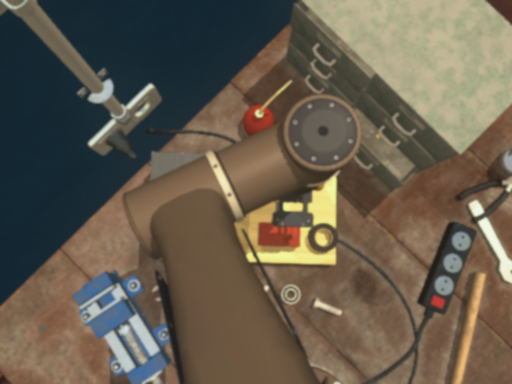

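The hook is level and lined up with the far bay. The loop shows at scene-zoom (345,243), but the gripper hides the tip. I'll go in slowly over the loop.

```bash
python3 -m inch '0.9 -0.02 0 0 0 0 0; 0.9 -0.05 0 0 0 0 0; 0.9 -0.08 0 0 0 0 0; 0.9 -0.11 0 0 0 0 0; 0.9 -0.14 0 0 0 0 0; 0.9 -0.165 0 0 0 0 0; 0.9 -0.178 0 0 0 0 0; 0.9 -0.178 0 0 0 0 0'; python3 rows.py 507.8,78.5,66,-92.55;  python3 - <<'E'
import sys;sys.path.insert(0,'.')
from h import *
from station import arm
for n in("scene","top","wrist"):
  f=arm.grab_frame(n);cv2.imwrite(f"pics/{n}5.png",f["img"][:,:,::-1]);np.savez(f"/tmp/{n}5.npz",**f)
im=cv2.imread("pics/scene5.png");cv2.imwrite("pics/scene5z.png",cv2.resize(im[180:240,180:280],None,fx=7.5,fy=7.5,interpolation=2))
E
python3 rows.py 507.8,78.5,66,-92.55 507.8,78.5,38.3,-92.55
```

```text
t: 11.75
eef_pos: [0.5086, 0.0784, 0.0684]
ee_rot: [3.142, -0.0, -1.614]
force: [0.3, -0.1, -1.3]
width: 0.0239
at [508.6  78.4  68.4] [180.   -0.  -92.5] F [ 0.3 -0.1 -1.3] w 23.9 t 11.75
507.8,78.5,66,-92.55 -> [-0.0002  0.0028  0.008   0.     -0.0001  0.0008]
at [508.5  77.6  68.4] [ 1.7999e+02 -1.0000e-02 -9.2550e+01] F [-0.  0. -1.] w 23.8 t 11.9
507.8,78.5,66,-92.55 -> [-0.0028  0.0024  0.0079  0.0002 -0.0001 -0.    ]
507.8,78.5,38.3,-92.55 -> [-2.800e-03  2.400e-03  1.003e-01  2.000e-04 -1.000e-04 -0.000e+00]
```

View pics/scene5z.png

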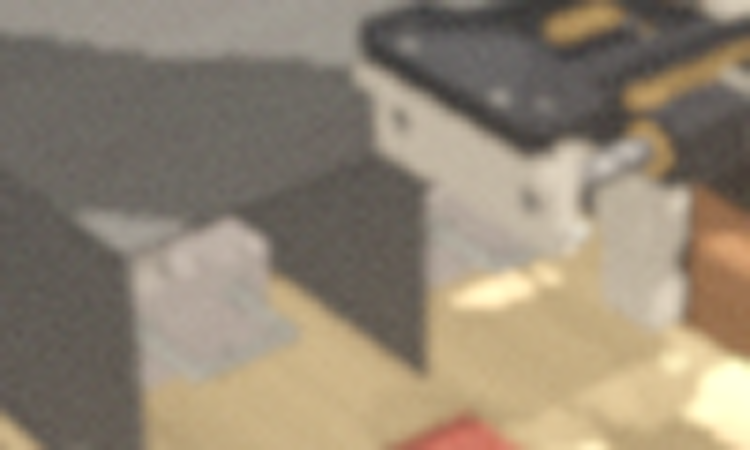

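No contact so far. Lowering the tip into the loop while watching the force.

```bash
python3 -m inch '0.9 -0.003 0.002 0.02 0 0 0; 0.9 -0.003 0.002 0.04 0 0 0; 0.9 -0.003 0.002 0.055 0 0 0; 0.9 -0.003 0.002 0.06 0 0 0'; python3 -m inch '0.9 0 0 0.015 0 0 0; 0.9 0 0 0.03 0 0 0; 0.9 0 0 0.038 0 0 0; 0.9 0 0 0.038 0 0 0';python3 rows.py 507.8,78.5,38.3,-92.55
```

```text
t: 12.3
eef_pos: [0.5075, 0.0784, 0.0495]
ee_rot: [3.14, -0.001, -1.616]
force: [-0.7, 0.5, -1.6]
width: 0.0239
t: 12.7
eef_pos: [0.5078, 0.0786, 0.0386]
ee_rot: [3.141, -0.0, -1.615]
force: [-0.2, 0.4, -1.0]
width: 0.0235
at [507.8  78.6  38.6] [ 1.7996e+02 -2.0000e-02 -9.2550e+01] F [-0.2  0.4 -1. ] w 23.5 t 12.7
507.8,78.5,38.3,-92.55 -> [ 0.0004 -0.0001  0.001   0.0007 -0.0004  0.    ]
```

```bash
python3 -m inch '0.9 0.01 0 0 0 0 0; 0.9 0.025 0 0 0 0 0; 0.9 0.04 0 0 0 0 0; 0.9 0.055 0 0 0 0 0; 0.9 0.07 0 0 0 0 0; 0.9 0.085 0 0 0 0 0; 0.9 0.1 0 0 0 0 0'
python3 - <<'E'
import sys;sys.path.insert(0,'.')
from h import *
from station import arm
f=arm.grab_frame("scene");np.savez(f"/tmp/scene6.npz",**f)
im=f["img"][:,:,::-1];cv2.imwrite("pics/scene6z.png",cv2.resize(im[180:240,180:280],None,fx=7.5,fy=7.5,interpolation=2))
E
python3 rows.py 507.8,78.5,38.3,-92.55
```

```text
t: 13.4
eef_pos: [0.5068, 0.0485, 0.0392]
ee_rot: [-3.141, 0.0, -1.615]
force: [0.8, 1.4, -0.9]
width: 0.0239
at [506.6  48.   39.1] [180.    -0.   -92.56] F [ 0.9  0.7 -2.1] w 23.7 t 13.45
507.8,78.5,38.3,-92.55 -> [-1.019e-01  5.000e-04  2.700e-03  1.000e-04 -0.000e+00 -2.000e-04]
```

View pics/scene6z.png

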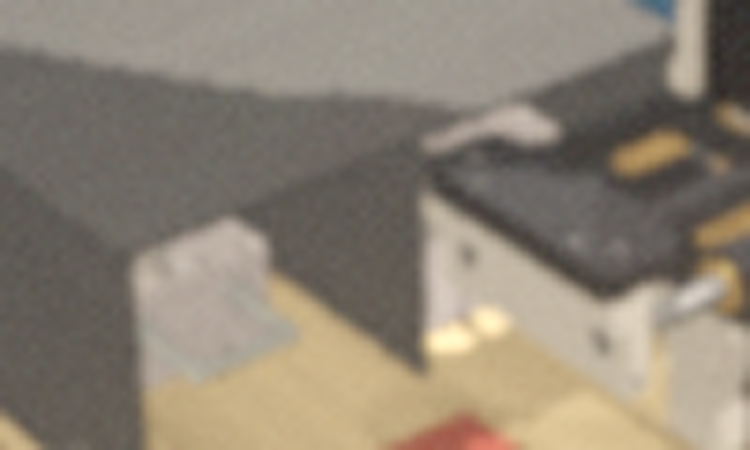

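```bash
python3 -m inch '0.9 0.015 0 0 0 0 0; 0.9 0.03 0 0 0 0 0; 0.9 0.045 0 0 0 0 0; 0.9 0.06 0 0 0 0 0; 0.9 0.075 0 0 0 0 0; 0.9 0.09 0 0 0 0 0; 0.9 0.105 0 0 0 0 0; 0.9 0.12 0 0 0 0 0; 0.9 0.135 0 0 0 0 0; 0.9 0.15 0 0 0 0 0'
python3 - <<'E'
import sys;sys.path.insert(0,'.')
from h import *
from station import arm
f=arm.grab_frame("scene");np.savez(f"/tmp/scene6.npz",**f)
im=f["img"][:,:,::-1];cv2.imwrite("pics/scene7z.png",cv2.resize(im[160:270,170:330],None,fx=4.8,fy=4.8,interpolation=2))
E
python3 rows.py 507.8,78.5,38.3,-92.55
```

```text
t: 14.45
eef_pos: [0.5047, 0.0034, 0.039]
ee_rot: [3.142, -0.0, -1.615]
force: [0.5, 2.0, -1.7]
width: 0.0237
at [504.4   2.9  39. ] [ 1.7998e+02 -1.0000e-02 -9.2560e+01] F [ 0.  -0.9 -1.6] w 23.5 t 14.5
507.8,78.5,38.3,-92.55 -> [-2.522e-01  0.000e+00  2.300e-03  4.000e-04 -2.000e-04 -1.000e-04]
```

View pics/scene7z.png

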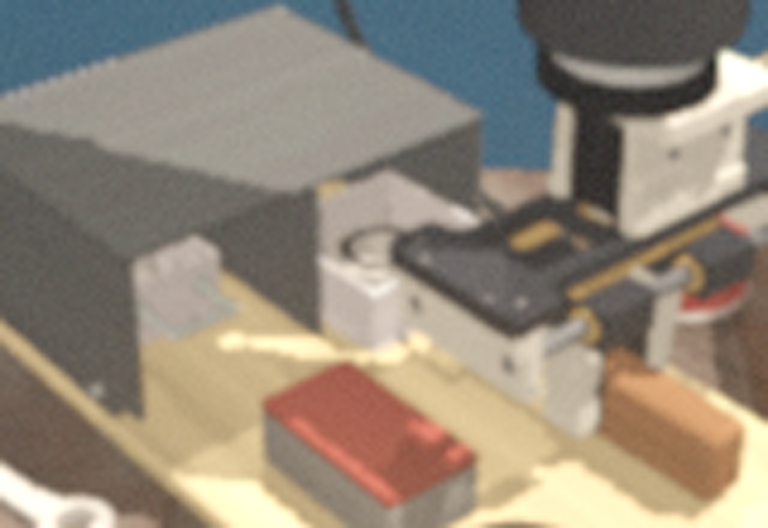

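The tray, with the bearing in it at zoom (375,245), is following the hook. Pulling on.

```bash
python3 -m inch '0.9 0.015 0 0 0 0 0; 0.9 0.035 0 0 0 0 0; 0.9 0.055 0 0 0 0 0; 0.9 0.075 0 0 0 0 0; 0.9 0.095 0 0 0 0 0; 0.9 0.115 0 0 0 0 0; 0.9 0.135 0 0 0 0 0; 0.9 0.155 0 0 0 0 0; 0.9 0.175 0 0 0 0 0; 0.9 0.195 0 0 0 0 0; 0.9 0.215 0 0 0 0 0; 0.9 0.225 0 0 0 0 0'
python3 - <<'E'
import sys;sys.path.insert(0,'.')
from h import *
from station import arm
f=arm.grab_frame("scene");np.savez(f"/tmp/scene6.npz",**f)
im=f["img"][:,:,::-1];cv2.imwrite("pics/scene8z.png",cv2.resize(im[160:270,170:330],None,fx=4.8,fy=4.8,interpolation=2))
E
python3 rows.py 501,-71,38.3,-92.55
```

```text
t: 15.7
eef_pos: [0.5016, -0.0642, 0.039]
ee_rot: [3.141, -0.0, -1.616]
force: [0.4, 2.0, -1.8]
width: 0.0238
at [501.5 -64.4  39. ] [ 1.7999e+02 -1.0000e-02 -9.2570e+01] F [-0.2  1.1 -1.6] w 23.3 t 15.75
501,-71,38.3,-92.55 -> [ 0.0221  0.0008  0.0025  0.0002 -0.0001 -0.0004]
```

View pics/scene8z.png

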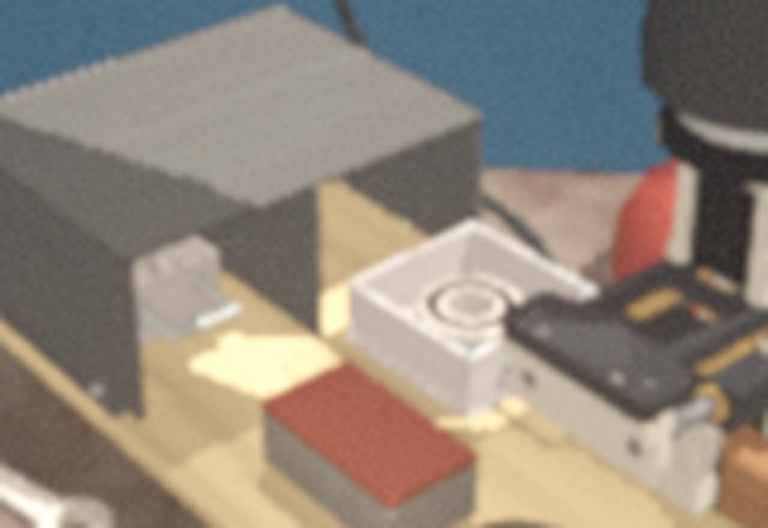

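```bash
python3 -m inch '0.9 0.012 0 0 0 0 0; 0.9 0.024 0 0 0 0 0; 0.9 0.032 0 0 0 0 0;0.9 0.036 0 0 0 0 0; 0.9 0.036 0 0 0 0 0'
python3 - <<'E'
import sys;sys.path.insert(0,'.')
from h import *
from station import arm
f=arm.grab_frame("scene");np.savez(f"/tmp/scene6.npz",**f)
L=loc(cloud(f))*1000
m=(L[...,0]<20)&(L[...,0]>-120)&(L[...,1]<-5)&(L[...,1]>-105)&(abs(L[...,2]-33)<4)
q=L[m];print(len(q),np.percentile(q,[1,99],axis=0).round(1))
for y in range(-95,-5,10):
    k=(q[:,1]>=y)&(q[:,1]<y+10)
    if k.any(): print(y,q[k,0].max().round(1))
E
python3 rows.py 501,-71,38.3,-92.55
```

```text
t: 16.25
eef_pos: [0.5012, -0.0746, 0.039]
ee_rot: [3.142, -0.0, -1.615]
force: [0.6, 0.3, -2.0]
width: 0.0237
210 [[-107.1 -103.6   29.1]
 [  17.9   -8.3   36.2]]
-95 -21.1
-85 -21.0
-75 -21.5
-65 -23.0
-55 -19.6
-45 -21.5
-35 -20.6
-25 -22.5
-15 -22.5
at [501.2 -74.5  39.1] [ 1.7999e+02 -1.0000e-02 -9.2550e+01] F [-0.5  0.8 -2.1] w 23.6 t 16.3
501,-71,38.3,-92.55 -> [-0.0117  0.0011  0.0025  0.0001 -0.0001 -0.    ]
```

The tray's back edge is 20 mm clear of the mouth and straight. Unhooking: back off 10 mm, then straight up.

```bash
python3 -m inch '0.9 -0.012 0 0 0 0 0; 0.9 -0.025 0 0 0 0 0; 0.9 -0.036 0 0 0 0 0; 0.9 -0.036 0 0 0 0 0; 0.9 -0.036 0 -0.02 0 0 0; 0.9 -0.036 0 -0.05 0 0 0; 0.9 -0.036 0 -0.09 0 0 0; 0.9 -0.036 0 -0.17 0 0 0; 0.9 -0.036 0 -0.3 0 0 0; 0.9 -0.036 0 -0.42 0 0 0; 0.9 -0.036 0 -0.5 0 0 0; 0.9 -0.036 0 -0.5 0 0 0'; python3 rows.py 477.8,241.2,185,-105.69
```

```text
t: 17.5
eef_pos: [0.5039, -0.0636, 0.1942]
ee_rot: [-3.133, 0.001, -1.615]
force: [-0.4, -1.3, -2.2]
width: 0.0233
at [503.9 -63.6 194.2] [-1.7953e+02  8.0000e-02 -9.2520e+01] F [-0.4 -1.3 -2.2] w 23.3 t 17.5
477.8,241.2,185,-105.69 -> [-1.011   0.132   0.0311 -0.0076  0.0022  0.2195]
```

```bash
python3 -m inch '0.9 -0.06 0.01 0 0 0 0.02; 0.9 -0.16 0.025 0 0 0 0.05; 0.9 -0.28 0.04 0 0 0 0.08; 0.9 -0.41 0.055 0 0 0 0.11; 0.9 -0.54 0.07 0 0 0 0.14; 0.9 -0.67 0.085 0 0 0 0.17; 0.9 -0.79 0.1 0 0 0 0.2; 0.9 -0.89 0.115 0 0 0 0.219; 0.9 -0.96 0.126 0 0 0 0.219; 0.9 -1 0.131 0 0 0 0.219; 0.9 -1 0.131 0 0 0 0.219'; python3 rows.py 477.8,241.2,130,-105.69 477.8,241.2,121.5,-105.69;  python3 - <<'E'
import sys;sys.path.insert(0,'.')
from h import *
from station import arm
f=arm.grab_frame("scene");cv2.imwrite("pics/scene9.png",cv2.resize(f["img"][130:310,150:360,::-1],None,fx=3.5,fy=3.3))
E
```

```text
t: 18.6
eef_pos: [0.4755, 0.2387, 0.189]
ee_rot: [3.141, -0.0, -1.843]
force: [0.7, -0.2, -0.9]
width: 0.0238
at [475.5 238.7 189. ] [ 1.7999e+02 -1.0000e-02 -1.0560e+02] F [ 0.7 -0.2 -0.9] w 23.8 t 18.6
477.8,241.2,130,-105.69 -> [-0.0101 -0.005   0.1965  0.0002 -0.0002  0.0014]
477.8,241.2,121.5,-105.69 -> [-1.010e-02 -5.000e-03  2.249e-01  2.000e-04 -2.000e-04  1.400e-03]
```

View pics/scene9.png

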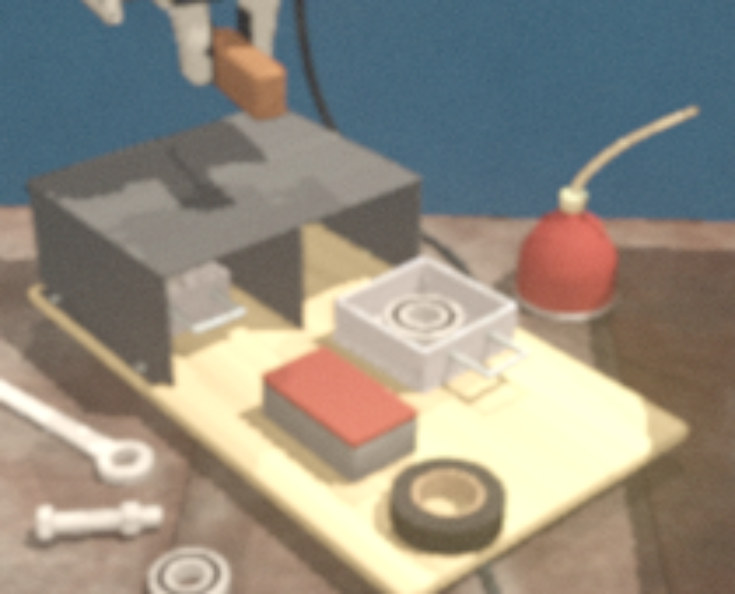

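The tray stands fully out with the bearing inside at (423,318), clear of the block. Laying the hook down.

```bash
python3 -m inch '0.9 -0.008 -0.005 0.06 0 0 0; 0.9 -0.008 -0.005 0.13 0 0 0; 0.9 -0.008 -0.005 0.18 0 0 0; 0.9 -0.008 -0.005 0.2 0 0 0; 0.9 -0.008 -0.005 0.21 0 0 0; 0.9 -0.008 -0.005 0.218 0 0 0; 0.9 -0.008 -0.005 0.218 0 0 0';  python3 rows.py 477.8,241.2,121.3,-105.69
```

```text
t: 19.35
eef_pos: [0.4782, 0.2397, 0.1241]
ee_rot: [-3.141, 0.001, -1.845]
force: [-0.4, -1.0, -1.2]
width: 0.0237
at [478.2 239.7 124.1] [-1.7998e+02  4.0000e-02 -1.0570e+02] F [-0.4 -1.  -1.2] w 23.7 t 19.35
477.8,241.2,121.3,-105.69 -> [-0.0045  0.0025  0.0094 -0.0004  0.0006 -0.0002]
```

```bash
python3 -m inch '0.9 0 0 0.004 0 0 0; 0.9 0 0 0.008 0 0 0; 0.9 0 0 0.01 0 0 0; 0.9 0 0 0.01 0 0 0';  python3 rows.py 477.8,241.2,121.3,-105.69
```

```text
t: 19.75
eef_pos: [0.478, 0.2399, 0.1212]
ee_rot: [-3.141, 0.0, -1.844]
force: [-2.9, 0.5, 4.2]
width: 0.024
at [478.  239.9 121.2] [-1.7998e+02  2.0000e-02 -1.0567e+02] F [-2.9  0.5  4.2] w 24.0 t 19.75
477.8,241.2,121.3,-105.69 -> [-0.0039  0.0018 -0.0002 -0.0004  0.0004  0.0004]
```

Contact at 4 N: the hook is standing on the roof. Release slowly and rise.

```bash
python3 -m inch '0.6 0 0 0 0 0 0; 0.4 0 0 0 0 0 0; 0.2 0 0 0 0 0 0; 0 0 0 0 0 0 0; 0 0 0 0 0 0 0; 0 0 0 0 0 0 0; 0 0 0 0 0 0 0; 0 0 0 0 0 0 0; 0 0 0 0 0 0 0; 0 0 0 0 0 0 0'; python3 -m inch '0 0 0 -0.06 0 0 0; 0 0 0 -0.15 0 0 0; 0 0 0 -0.3 0 0 0; 0 0 0 -0.45 0 0 0; 0 0 0 -0.6 0 0 0; 0 0 0 -0.6 0 0 0'
python3 - <<'E'
import sys;sys.path.insert(0,'.')
from h import *
from station import arm
for n in("scene","top","wrist"):
  f=arm.grab_frame(n);np.savez(f"/tmp/{n}9.npz",**f);cv2.imwrite(f"pics/{n}10.png",cv2.resize(f["img"][:,:,::-1],None,fx=1.5,fy=1.5))
E
```

```text
t: 20.75
eef_pos: [0.4779, 0.2397, 0.1207]
ee_rot: [3.142, 0.0, -1.845]
force: [-0.2, 0.6, 0.1]
width: 0.0871
t: 21.35
eef_pos: [0.4804, 0.2411, 0.3077]
ee_rot: [-3.135, 0.009, -1.844]
force: [-0.8, -0.3, -1.1]
width: 0.0878
```

View pics/scene10.png

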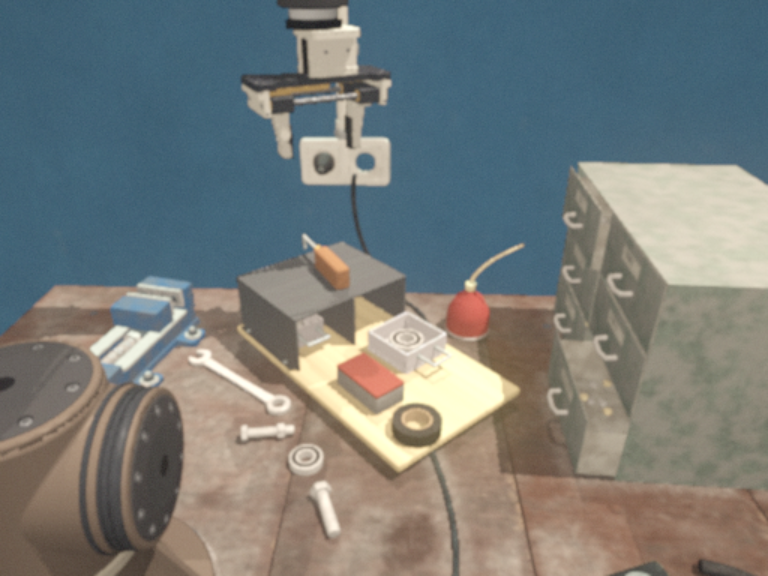

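View pics/wrist10.png

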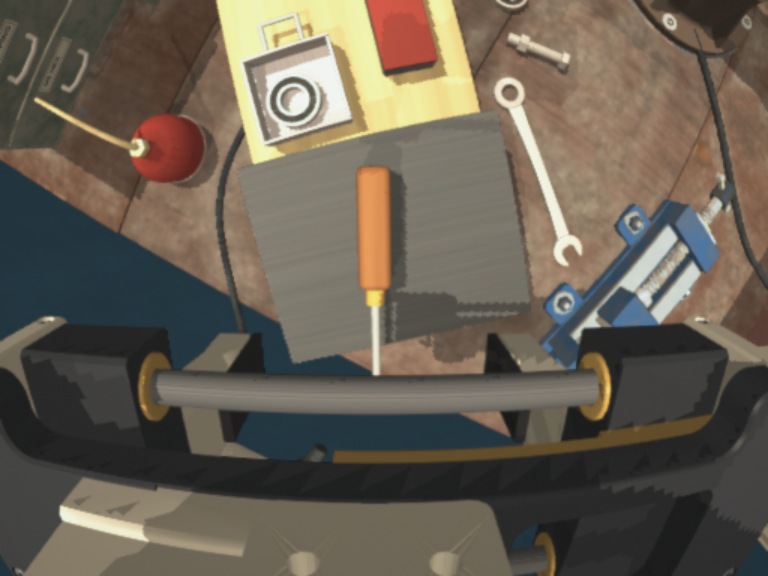

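Run:
```python
from h import *
a=load("/tmp/scene0.npz");b=load("/tmp/scene9.npz")
L=loc(cloud(b))*1000;L0=loc(cloud(a))*1000
S=cloud(b);hsv=cv2.cvtColor(b["img"],cv2.COLOR_RGB2HSV)
g=(hsv[...,0]<20)&(hsv[...,1]>120)&(abs(S[...,2]-.151)<.006)&(abs(S[...,0]-.47)<.06)&(abs(S[...,1]-.22)<.08)
print("grip top z",S[g][:,2].mean().round(4),S[g][:,2].std().round(4),rect(S[g]),g.sum())
for n,l in(("before",L0),("after",L)):
    m=(l[...,1]>5)&(l[...,1]<100)&(l[...,0]>12)&(l[...,0]<56)&(l[...,2]>8)&(l[...,2]<34);print(n,"narrow median",np.median(l[m],0).round(1),m.sum())
    m=(l[...,0]<-150)&(l[...,0]>-235)&(l[...,1]>25)&(l[...,1]<115)&(l[...,2]>10)&(l[...,2]<26);q=l[m];print("roll",q.mean(0).round(1),q[:,:2].min(0).round(1),q[:,:2].max(0).round(1),m.sum())
m=(L[...,0]<5)&(L[...,0]>-120)&(L[...,1]<-5)&(L[...,1]>-105)&(abs(L[...,2]-33)<4)
print("tray rim x range",np.percentile(L[m],[1,99],axis=0).round(1))
```

```text
grip top z 0.1469 0.0013 (array([459.6, 206.8]), array([79.9, 17.6]), 86.98) 36
before narrow median [49.  48.6 21.8] 221
roll [-203.8   59.    17.1] [-233.5   25.3] [-169.4   88.8] 595
after narrow median [49.3 47.8 22.2] 219
roll [-203.7   59.    17.1] [-233.2   25.1] [-150.1   88.7] 598
tray rim x range [[-107.1 -103.5   29.1]
 [   2.7   -9.    35.1]]
```

Run:
```python
from h import *
for n in("scene0","scene9"):
    b=load(f"/tmp/{n}.npz");S=cloud(b);hsv=cv2.cvtColor(b["img"],cv2.COLOR_RGB2HSV)
    g=(hsv[...,0]<20)&(hsv[...,1]>110)&(S[...,2]>.118)&(S[...,2]<.17)&(abs(S[...,0]-.47)<.06)&(abs(S[...,1]-.22)<.08)
    q=S[g];t=q[q[:,2]>.146];c=np.polyfit(t[:,1],t[:,2],1)
    print(n,len(q),rect(q),"top z",np.median(t[:,2]).round(4),"slope",c[0].round(3))
```

```text
scene0 350 (array([469.6, 211.4]), array([87.8, 22.1]), 74.3) top z 0.1486 slope 0.005
scene9 356 (array([467.9, 212.1]), array([92.5, 21.1]), 75.05) top z 0.1487 slope 0.005
```

The hook lies flat where it was at the start, with the same top height and slope. Handing in.

```bash
python3 -c "
from station import arm
print(arm.job_done())"
```

```text
the job is handed in; nothing more can be done
None
```

The job is done and handed in at about 21.5 s of the 64 s allowed. I set the rubbing block aside in front of the narrow bay and dragged the wide tray out by its loop with the hook. I then laid the hook back on the roof where it had been.

Last checks:
- **Wide tray:** its back edge is about 20 mm clear of the rack, measured with the hook still in the loop. It stands straight on the board, with the bearing in it and clear of the block in the last pictures.
- **Hook:** it lies flat on its grip, with top height and slope as at the start (148.7 against 148.6 mm) and its yaw within 1°.
- **Narrow tray and roll:** both are unmoved to within about 1 mm.
- **Forces:** the readings I took stayed within about 5 N, but I only read them between moves.
- **Checks that failed or disagreed:** the first mask for the final grip height caught only 36 pixels and gave 146.9 mm, so I redid it with a wider one. The last tray-rim check also caught other points near the mouth, so the 20 mm rests on the earlier reading. I could not see the hook's tip in the loop; I knew it had caught only when the tray followed.

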